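Snap a connector adapter into an optical sensor head

ROBOT

A 6-joint arm with a two-finger parallel gripper is mounted at the origin on the work surface. World frame = base frame: x ahead of the robot, y to its left, z up, the work surface at z = 0. Lengths are in mm, angles in rad, forces in N, time in s.
With the tool pointing down it reaches from about 325 to 775 mm from the base axis. Payload 5.5 kg.
Tool frame: the origin (TCP) lies midway between the tips of the shut fingers; the grasp point (between the pads) lies 19 mm behind it; z points along the fingers, y is the line along which they close (so a half turn about z gives the same grasp; the last joint's range is limited). The gripper opens to 88 mm and grips with 3 to 60 N. Pads are 20 mm wide; open, the fingers measure 115 mm over their backs; the gripper's body (75 mm by 178 mm) begins 61 mm behind the grasp point.
Start: joints at [-1.194, 0.091, 1.231, -0, 1.82, -0.057], TCP at [252.195, -544.439, 222.631] pointing down, gripper open.
Joint ranges: [-2.87, 2.87], [-0.86, 2.18], [0.17, 2.46], [-1.51, 4.65], [0.06, 2.69], [-2.65, 2.65]. Speed limits (rad/s): [2.57, 2.57, 3.01, 3.14, 3.14, 3.14].

INTERFACE

Orientations are given as [roll, pitch, yaw] about the fixed x, y, z axes, in that order (R = Rz(yaw) Ry(pitch) Rx(roll)).
In Python, from station import ctrl, fingers, kinematics, imaging, finish_job, current_time_s, current_q, current_dq, current_effort, current_eef_pos, current_tcp_rot, current_force, current_moment, current_width, current_grip_force gives the robot as it stands. The module is installed in compiled form; this text tells all that it offers. Calls block until the motion is done:
- ctrl.move_pose(position, orientation): joint-space move of the TCP to a pose.
- ctrl.move_straight(position, speed=150, rot=None): straight line of the TCP; rot=None keeps the orientation; speed is the mean speed in mm/s.
- ctrl.movej(angles): joint-space move.
- fingers.open_gripper() and fingers.close(force=None): open the fingers fully, or close them until they stop; force is the grip in N (None keeps the last).
- ctrl.wait(seconds).
- kinematics.inverse_kinematics(position, orientation): joint angles nearest the present ones, or None.
- imaging.read_camera(name): name is "scene" or "side" or "wrist"; returns a dict with "img" (384x512x3 uint8, red, green, blue), "fx", "fy", "cx", "cy" (pixels), "pose" (4x4, takes a point from camera to world coordinates); the wrist camera has in their place "T_tool_cam" (4x4, takes a point from camera to tool coordinates, whose origin is the TCP and whose axes are the flange's). Camera axes: x right, y down, z forward; pixel columns grow to the right and rows downward; lengths in mm; the calibration is good to about 2 mm. A picture is of the moment at which its call begins: read the wrist's pose just before it. There is no depth.
A pose or a line that the arm cannot do raises ctrl.PlanningError and nothing moves.
- finish_job(): hands the job in; it is judged then, once.
Readings, each from a call of its own:
- current_time_s(): time.
- current_q(): joint angles.
- current_dq(): joint speeds.
- current_effort(): joint torques, N m.
- current_eef_pos(): TCP position.
- current_tcp_rot(): TCP orientation.
- current_force(): force on the tool from outside, world axes, zero at the start.
- current_moment(): the same for the moment, N m.
- current_width(): finger opening in mm.
- current_grip_force(): force on a finger pad.
Only numpy, scipy, OpenCV 4.12 (cv2) and the standard library are available. Lean on these libraries where they do the work, as an engineer would, in place of code of your own. Each camera call takes 0.05 s, during which the arm holds its last target. There are 200 camera calls.

TASK

Set the green-capped connector adapter, cap up, in the round recess of the sensor head, then press it straight down with the T-handled seating tool until it snaps home under the spring catches, firmly but without crushing the sprung seat beneath it; do not push it in with the fingers or drop the tool on it. Finally stand the tool upright on the bench clear of the head; leave the blue-capped adapter, the bottle and the coupler box where they are.

Things in the scene. Friction and masses are not known exactly. Their poses are not given: they have to be found in the camera images.
- adapter: Connector adapter to fit, GREEN dust cap, about 90 g. Black flange 12 mm thick, tapered: 36 mm across at the underside to 46 mm at 10 mm height. On it a barrel 15 mm across, 30 mm tall, the upper 18 mm being the cap; 42 mm tall in all. Origin: centre of the underside, +z up the barrel. Starts upright on the mat (mat top at height 2 mm); green and blue adapter may swap places.
- head: Optical sensor head, fixed: light-grey box 110 x 110 mm (x, y), 56 mm tall, on the mat (face 58 mm above the bench). A round recess 49 mm across with a 3 mm bevelled rim opens in the middle of its top; at its bottom a black sprung seat ring round the amber detector window. Origin: centre of the underside.
- mouth (a point): Centre of the recess at the level of the head's top face, z up. An adapter set in by hand stops on the spring catches with its barrel top about 20 mm above the face; home, its barrel top is 7 mm above the face and its flange top 23 mm below it.
- seat (a point): Home level of the adapter's origin, on the recess axis 35.3 mm below the face. Four round-nosed spring catches, 38 mm between noses, stop a loose adapter 12 to 14 mm above this point and snap back over it once home; passing them takes 8 to 16 N. From 2 mm above home the sprung seat pushes back, 5 N/mm (10 N at home), so press 0.5 to 3 mm past home (13 to 25 N); over 5 mm past crushes it.
- tool: Seating tool, about 260 g: steel sleeve of twelve flats, 33 mm across flats, 44 mm long, open at the foot with a bore 22 mm across and 38 mm deep that clears the adapter's barrel so it bears on the flange. Origin: centre of the foot; +z from foot to handle. Mass centre 31 mm from the foot. Starts lying on its side, axis level 18.5 mm above the bench; stands by itself on its foot.
- handle (a point): Middle of the tool's cross handle, 68 mm from the foot on the tool's axis: a round black bar with orange bands, 20 mm thick, 90 mm long along the tool's y, level when the tool lies; an 18 mm neck, 14 mm long, joins it to the sleeve. With the adapter home and the tool on it, this point is 45 mm above the head's face.
- spare: Bystander: same adapter with a BLUE dust cap. Origin: centre of the underside.
- bottle: Bystander: white cleaning-fluid bottle, 48 mm across, 125 mm tall, standing. Origin: centre of the underside.
- coupler: Bystander: dark blue fibre coupler box, 75 x 105 x 32 mm (x, y, z), three green ports on its -x side. Origin: centre of the underside.
Not all that is in view belongs to the job. Leave any orange or red look-alike of the adapter alone. What is shaped like the tool but pink is not meant.

How it is judged:
By the outcome, as a careful person would: the job done as asked, in the order asked, and still so for the second after the job is handed in, with the robot touching nothing.
It also fails if it takes over 72 s, if anything falls off the work surface, if the arm or the gripper's body presses on something with over 40 N, if the wrist force passes 120 N, or if a joint passes its speed limit or range.

## Working session

There is one attempt and no reset: what is moved stays moved. The work goes in short steps, each a Python script; the robot and the scene stay as the last script left them, time stands still between calls to the robot, and variables do not carry over. Pictures are saved under pics/ and viewed, at most 10 in all, crops included, and the job is handed in when it is done.

```bash
mkdir -p pics
cat > h.py <<'E'
import numpy as np, cv2
from station import *
def pic(cam,name,save=True):
    p=np.array(current_eef_pos());r=np.array(current_tcp_rot())
    d=imaging.read_camera(cam)
    if save: cv2.imwrite(f'pics/{name}.png',d['img'][:,:,::-1])
    return d,p,r
def px(d,u,v,z):
    T=np.array(d['pose']);r=T[:3,:3]@np.array([(u-d['cx'])/d['fx'],(v-d['cy'])/d['fy'],1]);o=T[:3,3]
    return o+r*(z-o[2])/r[2]
def proj(d,P):
    T=np.linalg.inv(np.array(d['pose']));c=T[:3,:3]@np.array(P)+T[:3,3]
    return np.array([d['fx']*c[0]/c[2]+d['cx'],d['fy']*c[1]/c[2]+d['cy']])
E
python3 - <<'E'
from h import *
a=pic('scene','s0')[0];b=pic('side','d0')[0]
np.save('scene.npy',a,allow_pickle=True);np.save('side.npy',b,allow_pickle=True)
for d in(a,b):print({k:np.round(v,3).tolist() for k,v in d.items() if k!='img'})
print(current_tcp_rot(),current_time_s())
w=imaging.read_camera('wrist');print(w['fx'],w['cx'],w['cy'],np.round(w['T_tool_cam'],3))
for n in('s0','d0'):
    i=cv2.imread(f'pics/{n}.png');cv2.imwrite(f'pics/{n}b.png',cv2.resize(i,(800,600),interpolation=cv2.INTER_CUBIC))
E
```

```text
{'fx': 355.109, 'fy': 355.109, 'cx': 251.844, 'cy': 190.051, 'pose': [[0.692, 0.564, -0.45, 1008.476], [0.722, -0.532, 0.443, -438.746], [0.01, -0.631, -0.775, 846.093], [0.0, 0.0, 0.0, 1.0]]}
{'fx': 412.722, 'fy': 412.722, 'cx': 257.76, 'cy': 187.143, 'pose': [[0.941, -0.23, 0.249, 308.478], [-0.339, -0.664, 0.666, -694.234], [0.012, -0.711, -0.703, 809.32], [0.0, 0.0, 0.0, 1.0]]}
[-3.13989121e+00 -8.46470740e-05  4.33793242e-01] 0.1
268.77312121308495 258.88342009324174 190.42534307209363 [[-1.00000e-03 -9.56000e-01 -2.92000e-01  8.08560e+01]
 [ 1.00000e+00 -1.00000e-03 -0.00000e+00 -5.69000e-01]
 [ 0.00000e+00 -2.92000e-01  9.56000e-01 -1.62229e+02]
 [ 0.00000e+00  0.00000e+00  0.00000e+00  1.00000e+00]]
```

View pics/s0b.png

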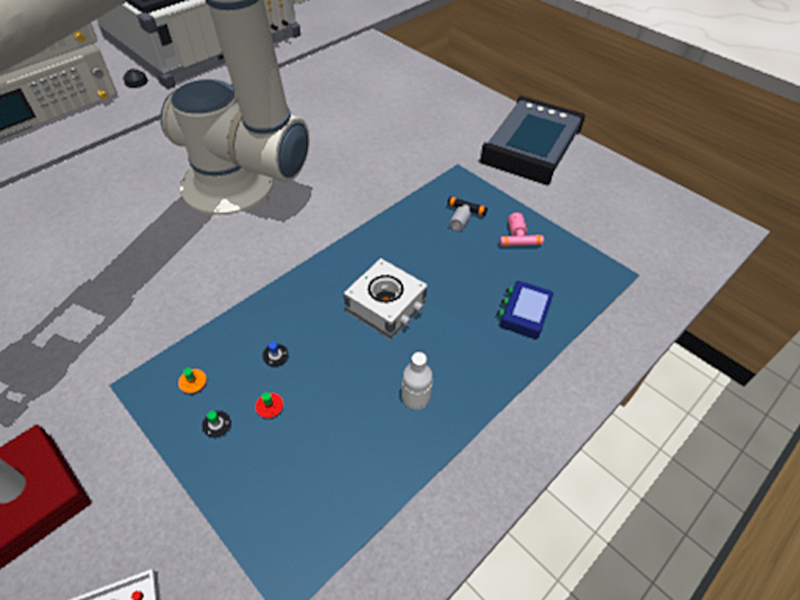

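View pics/d0b.png

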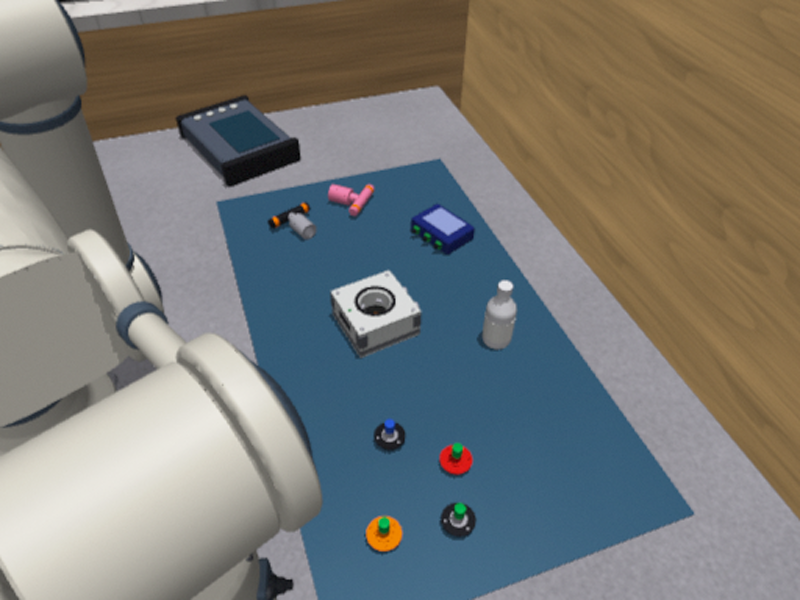

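The scene view (800x600 scale) has these candidates for the adapter:
- Black flange with green cap at (213,418). This is the one I choose.
- Orange flange with green cap at (188,376), a look-alike.
- Red flange with green cap at (267,399), a look-alike.
- Blue-capped spare at (272,349).

For the tool, the steel one with black and orange handle is at (465,210), and the pink look-alike at (520,230). The recess is at (386,288). In the side view, the adapter is at (458,515), the recess at (376,301) and the tool at (295,218).

Run:
```python
from h import *
a=np.load('scene.npy',allow_pickle=True).item();b=np.load('side.npy',allow_pickle=True).item()
for n,s,t,z in [('captop',(212,413),(460,504),44),('blue',(272,345),(390,423),44),('red',(267,395),(457,447),44),('mouth',(386,288),(376,301),58),('h1',(451,202),(272,222),18.5),('h2',(486,211),(307,208),18.5),('foot',(457,226),(308,232),18.5),('bottle',(419,357),(505,286),125)]:
    print(n,px(a,s[0]*.64,s[1]*.64,z).round(1),px(b,t[0]*.64,t[1]*.64,z).round(1))
def crop(i,c,w,s): 
    x,y=[int(v*.64) for v in c]; return cv2.resize(i[y-w:y+w,x-w:x+w],(s,s),interpolation=cv2.INTER_CUBIC)
A=cv2.imread('pics/s0.png');B=cv2.imread('pics/d0.png')
print([int(v*.64) for v in (215,418,465,215,458,515,293,220)])
cv2.imwrite('pics/c1.png',np.vstack([np.hstack([crop(A,(215,418),25,300),crop(A,(465,215),25,300)]),np.hstack([crop(B,(458,515),25,300),crop(B,(293,220),25,300)])]))
```

```text
captop [ 516.5 -354.7   44. ] [ 518.9 -352.2   44. ]
blue [ 475.6 -208.7   44. ] [ 474.6 -208.1   44. ]
red [ 550.  -272.6   44. ] [ 548.  -274.7   44. ]
mouth [525.9  16.   58. ] [526.6  13.1  58. ]
h1 [418.6 317.2  18.5] [413.7 322.5  18.5]
h2 [491.7 351.6  18.5] [488.9 344.2  18.5]
foot [479.8 269.4  18.5] [472.6 269.9  18.5]
bottle [702.9 -81.  125. ] [703.4 -84.  125. ]
[137, 267, 297, 137, 293, 329, 187, 140]
```

View pics/c1.png

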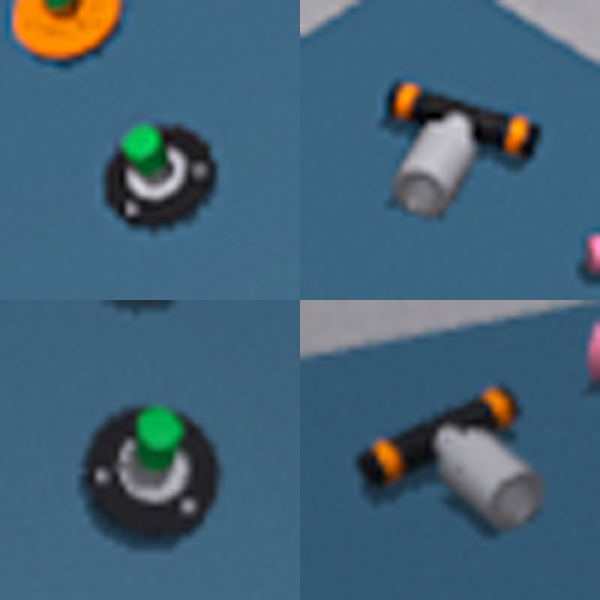

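Crop confirms: black flange with green cap at full-res px (137,267), and the steel tool with black/orange handle. Next I go above the adapter, refine with the wrist camera, and grasp.

```bash
cat >> h.py <<'E'
from scipy.spatial.transform import Rotation as Ro
def wpose(d,p,r):
    T=np.eye(4);T[:3,:3]=Ro.from_euler('xyz',r).as_matrix();T[:3,3]=p
    e=dict(d);e['pose']=T@np.array(d['T_tool_cam']);return e
def wpic(name,save=True):
    d,p,r=pic('wrist',name,save);return wpose(d,p,r)
def green(d,box=None):
    h=cv2.cvtColor(d['img'],cv2.COLOR_RGB2HSV);m=cv2.inRange(h,(45,100,60),(85,255,255))
    n,l,s,c=cv2.connectedComponentsWithStats(m);return [(c[i].round(1),s[i,4],s[i,:4]) for i in range(1,n) if s[i,4]>40]
E
python3 - <<'E'
from h import *
a=np.load('scene.npy',allow_pickle=True).item()
print('orange',px(a,188*.64,372*.64,44).round(1))
ctrl.move_pose([518,-353,140],[np.pi,0,0.7])
d=wpic('w1'); np.save('w1.npy',d,allow_pickle=True)
print(proj(d,[518,-353,44]),green(d),current_time_s(),current_force())
i=cv2.imread('pics/w1.png');cv2.imwrite('pics/w1b.png',cv2.resize(i,(800,600)))
E
```

```text
orange [ 423.7 -342.7   44. ]
[258.84505436 191.25943637] [(array([214.7, 114.2]), np.int32(191), array([207, 107,  16,  16], dtype=int32)), (array([259.9, 192. ]), np.int32(216), array([253, 183,  15,  18], dtype=int32)), (array([195.7, 247.8]), np.int32(133), array([190, 239,  12,  19], dtype=int32)), (array([497.3, 251.6]), np.int32(61), array([493, 248,  10,   8], dtype=int32))] 1.475 [ 0.36595565 -0.85033404  0.61581897]
```

View pics/w1b.png

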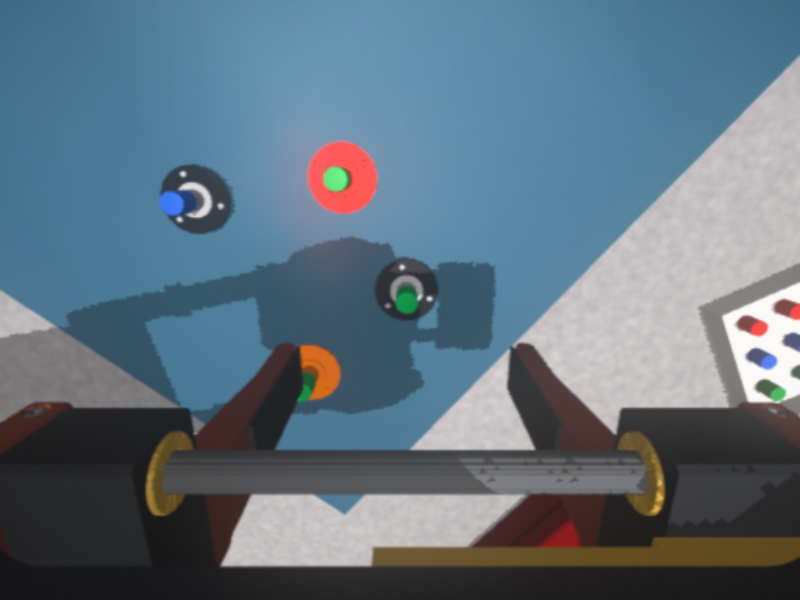

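The wrist picture shows the black/green adapter in the middle, cap top at (407,300). Red is at (336,179), blue at (172,203) and orange at (305,385), and the fingers' path is clear. Now grasp high on the cap.

Run:
```python
from h import *
d=np.load('w1.npy',allow_pickle=True).item()
p=px(d,407*.64,300*.64,44);print(p)
x,y=(p[:2]+[518,-353])/2
ctrl.move_straight([x,y,26.5],speed=120)
print(current_force())
fingers.close(20); print(current_width(),current_grip_force(),current_eef_pos())
ctrl.move_straight([x,y,120],speed=150)
print(current_width(),current_force(),current_time_s())
# go above head, look
ctrl.move_pose([526,14.5,150],[np.pi,0,0.7])
d=wpic('w2'); np.save('w2.npy',d,allow_pickle=True)
print('mouth proj*1.5625',proj(d,[526,14.5,58])/.64,current_time_s())
i=cv2.imread('pics/w2.png');cv2.imwrite('pics/w2b.png',cv2.resize(i,(800,600)))
```

```text
[ 518.46030797 -354.76613581   44.        ]
[ 0.9362795  -0.95760797 -0.09271928]
14.327149674953814 19.99433398246765 [ 518.24394927 -353.88859815   26.46347605]
14.154877423134806 [-0.16886411  0.12852132 -1.94019342] 4.475
mouth proj*1.5625 [404.14784618 302.06509895] 5.9083
```

View pics/w2b.png

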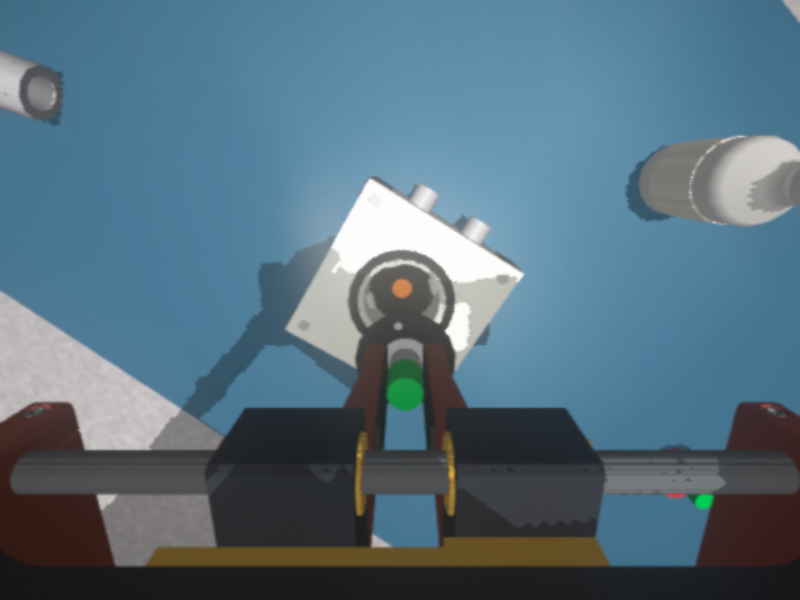

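The adapter is held upright, cap top at (405,393). The recess rim runs u=349..455 with its top at v=250, so its centre is about (403,301), under 1 mm from my estimate. Next I correct the in-hand offset and lower it.

Run:
```python
from h import *
d=np.load('w2.npy',allow_pickle=True).item()
m=px(d,403*.64,301*.64,58);print('mouth',m,'cap pred',proj(d,[526,14.5,167.5])/.64, 'cap world',px(d,405*.64,393*.64,167.5))
g=[(c/.64,a) for c,a,_ in green(d)];print(g)
x,y=(m[:2]+[526,14.5])/2
# flange underside is 24.5 below TCP; catches at face-23 -> TCP ~ 60.5
ctrl.move_straight([x,y,80],speed=100)
f0=np.array(current_force());print(f0)
z=70
while z>57.5:
    ctrl.move_straight([x,y,z],speed=30); f=np.array(current_force())-f0
    print(z,f.round(2),round(current_width(),2))
    if f[2]>3: break
    z-=1 if z<=66 else 2
print(current_eef_pos(),current_time_s())
```

```text
mouth [526.07482868  15.5122667   58.        ] cap pred [403.89612602 388.16356913] cap world [524.67152165  12.8293266  167.5       ]
[(array([404.375, 385.   ]), np.int32(670)), (array([701.875, 500.   ]), np.int32(122))]
[ 0.64795172  0.53333796 -0.72864329]
70 [ 1.8   1.13 -0.61] 14.44
68 [ 0.67  2.2  -0.3 ] 14.59
66 [ 0.79  2.67 -0.06] 14.31
65 [0.42 4.01 1.28] 14.61
64 [0.88 5.37 1.27] 14.28
63 [0.79 4.01 2.3 ] 14.21
62 [0.36 4.37 3.22] 14.32
[526.18790533  15.1531462   62.15202424] 8.7417
```

The recess wall pushes +y by about 4 N, matching the picture (adapter sits about 1.5 mm to −x/−y in the hand). I shift and lower again.

Run:
```python
from h import *
f0=np.array([.65,.53,-.73])
x,y=526.5,16.8
ctrl.move_straight([x,y,66],speed=40);print((np.array(current_force())-f0).round(2))
z=64
while z>58.5:
    ctrl.move_straight([x,y,z],speed=30); f=np.array(current_force())-f0
    print(z,f.round(2))
    if f[2]>4: break
    z-=1
print(current_eef_pos(),current_time_s())
a=pic('scene','s2')[0];b=pic('side','d2')[0]
A=a['img'][150:225,205:290,::-1];B=b['img'][155:230,200:285,::-1]
cv2.imwrite('pics/c2.png',np.hstack([cv2.resize(A,(400,353),interpolation=3),cv2.resize(B,(400,353),interpolation=3)]))
```

```text
[-0.43 -0.56 -0.03]
64 [-1.41 -0.2   0.19]
63 [-0.75 -0.41 -0.44]
62 [-0.7  -0.78  0.16]
61 [-0.86 -0.66 -0.59]
60 [-0.38  1.03 -0.64]
59 [-0.19  0.95  1.58]
[526.68858322  16.92031073  59.24570008] 10.5
```

View pics/c2.png

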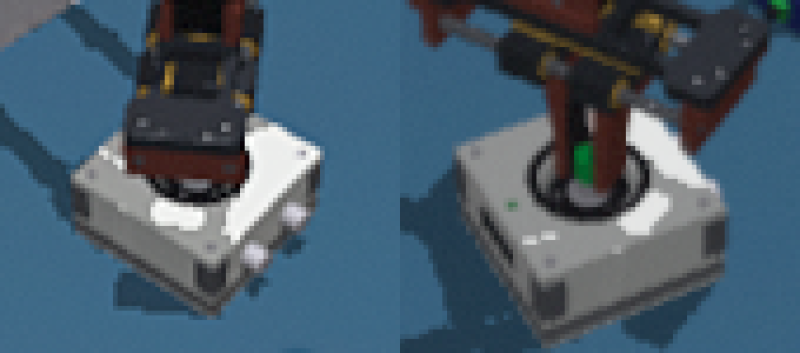

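The adapter is in the recess and contact on the catches is just starting: TCP z 59.2, underside 23 mm below the face, finger tips just above it. I release, retreat and check.

Run:
```python
from h import *
x,y=526.5,16.8
ctrl.move_straight([x,y,59.5],speed=20)
fingers.open_gripper();print(current_force())
ctrl.move_straight([x,y,150],speed=150)
# go look at the tool
ctrl.move_pose([465,302,190],[np.pi,0,-1.2])
w=wpic('w3');np.save('w3.npy',w,allow_pickle=True)
a=pic('scene','s3')[0];b=pic('side','d3')[0];np.save('scene3.npy',a,allow_pickle=True);np.save('side3.npy',b,allow_pickle=True)
print('TCPaxis floor proj/.',proj(w,[465,302,18.5])/.64*0.75,current_time_s())
A=a['img'][150:225,205:290,::-1];B=b['img'][155:230,200:285,::-1]
W=cv2.resize(w['img'][:,:,::-1],(600,450))
cv2.imwrite('pics/c3.png',np.hstack([W,np.vstack([cv2.resize(A,(200,225),interpolation=3),cv2.resize(B,(200,225),interpolation=3)])]))
```

```text
[-0.38063269 -0.41471039  0.26722925]Traceback (most recent call last):
  File "<stdin>", line 7, in <module>
station.PlanningError: the arm cannot take that pose within its joint ranges
```

Released. That yaw is out of joint range, so I search for feasible pick and stand-up poses with IK.

```bash
cat >> h.py <<'E'
def M(n,t): 
    n=np.array(n,float);t=np.array(t,float);return np.column_stack([n,np.cross(t,n),t])
def K(phi,s):  # gripper axes in (n,b,t) frame
    z=np.array([np.cos(phi),0,np.sin(phi)]);y=np.array([0,s,0.]);return np.column_stack([np.cross(y,z),y,z])
def eul(R): return Ro.from_matrix(R).as_euler('xyz')
E
python3 - <<'E'
from h import *
print(current_time_s(),current_eef_pos())
d=np.radians
a=np.array([np.cos(d(110)),np.sin(d(110)),0])
P=np.array([464,302,18.5])
for phi in(-45,-35,-25,-15):
  for s in(1,-1):
    R=M([0,0,-1],a)@K(d(phi),s)
    ok=[kinematics.inverse_kinematics(list(P+[0,0,dz]+R[:,2]*11),list(eul(R))) is not None for dz in(0,60,120)]
    res=[]
    for az in range(-60,91,15):
      e=[np.cos(d(az)),np.sin(d(az)),0]
      R2=M(e,[0,0,1])@K(d(phi),s)
      for Q in([450,170,36],[400,200,36],[480,200,36],[480,-120,36]):
        if all(kinematics.inverse_kinematics(list(np.array(Q)+[0,0,dz]+R2[:,2]*11),list(eul(R2))) is not None for dz in(0,60)): res.append((az,Q[0],Q[1]))
    print(phi,s,ok,res)
for yaw in(1.94,1.5,.7,-.3): print(yaw,kinematics.inverse_kinematics([465,302,190],[np.pi,0,yaw]) is not None)
E
```

```text
12.8 [526.11874574  16.80186964 148.94108576]
-45 1 [True, True, False] [(-60, 450, 170), (-60, 400, 200), (-60, 480, 200), (-60, 480, -120), (-45, 450, 170), (-45, 400, 200), (-45, 480, 200), (-45, 480, -120), (-30, 450, 170), (-30, 400, 200), (-30, 480, 200), (-15, 450, 170), (-15, 400, 200), (-15, 480, 200), (0, 480, 200), (15, 480, 200), (30, 480, 200), (45, 480, 200), (90, 480, -120)]
-45 -1 [True, True, True] [(0, 480, 200), (15, 480, 200), (15, 480, -120), (30, 480, 200), (30, 480, -120), (45, 480, 200), (45, 480, -120), (60, 450, 170), (60, 480, 200), (60, 480, -120), (75, 450, 170), (75, 400, 200), (75, 480, 200), (75, 480, -120), (90, 450, 170), (90, 400, 200), (90, 480, 200), (90, 480, -120)]
-35 1 [True, False, False] [(-60, 450, 170), (-60, 400, 200), (-60, 480, 200), (-60, 480, -120), (-45, 450, 170), (-45, 400, 200), (-45, 480, 200), (-30, 450, 170), (-30, 400, 200), (-30, 480, 200), (-15, 450, 170), (-15, 400, 200), (-15, 480, 200), (75, 480, -120), (90, 480, -120)]
-35 -1 [True, True, True] [(30, 480, -120), (45, 480, -120), (60, 450, 170), (60, 480, 200), (60, 480, 
[... 690 characters left out ...]
e, False, False] [(-60, 450, 170), (-60, 400, 200), (-60, 480, 200), (-60, 480, -120), (-45, 450, 170), (-45, 400, 200), (-45, 480, 200), (-30, 450, 170), (-30, 400, 200), (-30, 480, 200), (45, 480, -120), (60, 480, -120), (75, 450, 170), (75, 480, -120), (90, 450, 170), (90, 400, 200), (90, 480, 200), (90, 480, -120)]
-15 -1 [True, True, True] [(-60, 450, 170), (-60, 400, 200), (-60, 480, 200), (-45, 450, 170), (-45, 400, 200), (-45, 480, 200), (30, 480, -120), (45, 480, -120), (60, 450, 170), (60, 480, 200), (60, 480, -120), (75, 450, 170), (75, 400, 200), (75, 480, 200), (75, 480, -120), (90, 450, 170), (90, 400, 200), (90, 480, 200), (90, 480, -120)]
1.94 True
1.5 True
0.7 True
-0.3 True
```

Run:
```python
from h import *
ctrl.move_pose([465,302,190],[np.pi,0,1.94])
w=wpic('w3');np.save('w3.npy',w,allow_pickle=True)
a=pic('scene','s3')[0];b=pic('side','d3')[0];np.save('scene3.npy',a,allow_pickle=True);np.save('side3.npy',b,allow_pickle=True)
print(current_time_s())
A=a['img'][150:225,205:290,::-1];B=b['img'][155:230,200:285,::-1]
W=cv2.resize(w['img'][:,:,::-1],(600,450))
cv2.imwrite('pics/c3.png',np.hstack([W,np.vstack([cv2.resize(A,(200,225),interpolation=3),cv2.resize(B,(200,225),interpolation=3)])]))
```

```text
14.0833
```

View pics/c3.png

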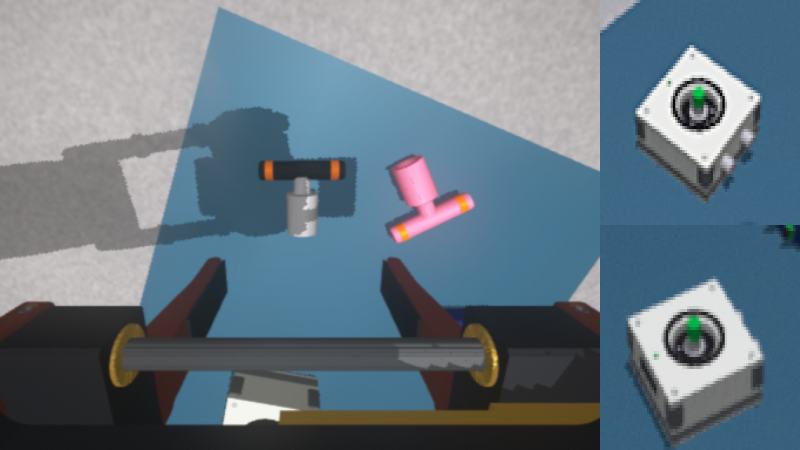

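Adapter stands upright in the recess (right crops). In the wrist view the tool's handle ends are at (258,170) and (346,170), its foot at (302,235), and the pink look-alike is at (430,200). I compute the pose, grasp the sleeve, and stand the tool up.

Run:
```python
from h import *
w=np.load('w3.npy',allow_pickle=True).item();k=512/600
q=[px(w,u*k,v*k,18.5) for u,v in[(258,170),(346,170),(302,170),(302,235),(430,200)]]
print(np.round(q,1))
b=q[1]-q[0];print('bar len',np.linalg.norm(b),'axis',np.linalg.norm(q[2]-q[3]))
az=np.arctan2(b[1],b[0]); t=np.array([-np.sin(az),np.cos(az),0])
if t@(q[2]-q[3])<0:t=-t
print('a az',np.degrees(np.arctan2(t[1],t[0])), np.degrees(np.arctan2(*(q[2]-q[3])[[1,0]])))
H=q[2]; P=H-t*(68-32); print('P',P)
np.save('tool.npy',np.array([P,t]))
d=np.radians;phi=d(-35);s=-1
R=M([0,0,-1],t)@K(phi,s)
for L,dz in((-80,0),(11,0),(11,100)):print(kinematics.inverse_kinematics(list(P+[0,0,dz]+R[:,2]*L),list(eul(R))))
for az in(60,75,90,105):
  R2=M([np.cos(d(az)),np.sin(d(az)),0],[0,0,1])@K(phi,s)
  for Q in([470,250,34],[450,270,34],[430,240,34]):
    print(az,Q,[np.round(kinematics.inverse_kinematics(list(np.array(Q)+[0,0,z]+R2[:,2]*11),list(eul(R2))) or 0,2).tolist() for z in(0,80)])
```

```text
[[407.4 319.4  18.5]
 [493.7 352.5  18.5]
 [450.6 335.9  18.5]
 [476.4 268.4  18.5]
 [591.2 355.4  18.5]]
bar len 92.49536422674241 axis 72.27828803423341
a az 111.00154248477128 110.92245522982536
P [463.46693907 302.33612425  18.5       ]
[ 0.90451226  0.27839116  1.3797605  -0.52947968  1.79395203  0.50073499]
[ 0.83261346  0.27301876  1.52523052 -0.53929756  1.63724219  0.51099524]
[ 0.83261346  0.19008149  1.43567568 -0.5519639   1.78478985  0.42067325]Traceback (most recent call last):
  File "<stdin>", line 17, in <module>
ValueError: The truth value of an array with more than one element is ambiguous. Use a.any() or a.all()
```

Run:
```python
from h import *
P,t=np.load('tool.npy');P=P-t*1.5;np.save('tool.npy',np.array([P,t]))
d=np.radians;phi=d(-35);s=-1
R=M([0,0,-1],t)@K(phi,s);o=list(eul(R))
ctrl.move_pose(list(P-R[:,2]*70),o)
f0=np.array(current_force())
ctrl.move_straight(list(P+R[:,2]*11),speed=100)
print((np.array(current_force())-f0).round(1))
fingers.close(45);print('w',current_width(),current_grip_force(),(np.array(current_force())-f0).round(1))
ctrl.move_straight(list(P+R[:,2]*11+[0,0,110]),speed=120)
print('w',current_width(),(np.array(current_force())-f0).round(1),np.round(current_q(),2),current_time_s())
for az in(60,75,90,105):
  R2=M([np.cos(d(az)),np.sin(d(az)),0],[0,0,1])@K(phi,s)
  for Q in([470,250,34],[450,270,34],[430,240,34]):
    print(az,Q,[None if q is None else np.round(q,2).tolist() for q in(kinematics.inverse_kinematics(list(np.array(Q)+[0,0,z]+R2[:,2]*11),list(eul(R2))) for z in(0,80))])
```

```text
[-0.3 -0.2 -0.7]
w 32.095622008961584 45.00002194312401 [-1.5  0.2 -0.5]
w 32.38012714413032 [-1.1 -0.2 -3. ] [ 0.83  0.18  1.43 -0.55  1.8   0.41] 17.575
60 [470, 250, 34] [[-0.07, -0.49, 2.36, 1.03, 1.03, -0.0], [-0.07, -0.62, 2.29, 0.94, 1.15, 0.18]]
60 [450, 270, 34] [[-0.01, -0.57, 2.41, 1.01, 1.0, 0.06], [-0.01, -0.7, 2.34, 0.92, 1.12, 0.25]]
60 [430, 240, 34] [None, [-0.12, -0.8, 2.39, 0.93, 1.23, 0.22]]
75 [470, 250, 34] [[-0.13, -0.24, 2.18, 1.02, 1.26, -0.24], [-0.13, -0.37, 2.12, 0.98, 1.36, -0.08]]
75 [450, 270, 34] [[-0.08, -0.31, 2.23, 1.03, 1.23, -0.2], [-0.08, -0.44, 2.17, 0.98, 1.33, -0.03]]
75 [430, 240, 34] [[-0.17, -0.38, 2.28, 1.01, 1.31, -0.23], [-0.17, -0.51, 2.22, 0.97, 1.42, -0.07]]
90 [470, 250, 34] [[-0.13, -0.03, 1.99, 0.96, 1.45, -0.39], [-0.13, -0.14, 1.94, 0.95, 1.55, -0.26]]
90 [450, 270, 34] [[-0.09, -0.09, 2.04, 0.97, 1.42, -0.37], [-0.09, -0.21, 1.99, 0.96, 1.52, -0.23]]
90 [430, 240, 34] [[-0.17, -0.14, 2.09, 0.95, 1.48, -0.41], [-0.17, -0.26, 2.04, 0.94, 1.59, -0.26]]
105 [470, 250, 34] [[-0.1, 0.16, 1.79, 0.88, 1.62, -0.51], [-0.1, 0.05, 1.75, 0.89, 1.72, -0.4]]
105 [450, 270, 34] [[-0.06, 0.11, 1.85, 0.89, 1.6, -0.5], [-0.06, -0.0, 1.8, 0.9, 1.69, -0.38]]
105 [430, 240, 34] [[-0.12, 0.06, 1.9, 0.86, 1.64, -0.54], [-0.12, -0.06, 1.86, 0.88, 1.74, -0.41]]
```

Run:
```python
from h import *
d=np.radians;phi=d(-35);s=-1;az=75
R2=M([np.cos(d(az)),np.sin(d(az)),0],[0,0,1])@K(phi,s);o=list(eul(R2))
Q=np.array([450,270,0.])
T=lambda z:list(Q+[0,0,z]+R2[:,2]*11)
ctrl.move_pose(T(114),o)
ctrl.move_straight(T(44),speed=120)
ctrl.wait(0.1);f0=np.array(current_force());print(f0.round(1),current_width())
z=40
while z>29:
    ctrl.move_straight(T(z),speed=25);f=np.array(current_force())-f0;print(z,f.round(1))
    if f[2]>3:break
    z-=1
print(current_time_s())
a=pic('scene','s4')[0];b=pic('side','d4')[0]
print(proj(a,[450,270,40]),proj(b,[450,270,40]))
def c(d): 
    u,v=proj(d,[450,270,40]).astype(int);return cv2.resize(d['img'][v-35:v+35,u-45:u+45,::-1],(400,311),interpolation=3)
cv2.imwrite('pics/c4.png',np.hstack([c(a),c(b)]))
```

```text
[ 0.4 -0.4 -2.9] 32.465720333356636
40 [-0.4  1.   0.4]
39 [-0.2  0.5  0.1]
38 [-0.6  0.7 -1.1]
37 [-0.7  0.7 -0.4]
36 [-0.8  0.1  0.5]
35 [-0.5  0.9  0.1]
34 [0.5 0.  0.8]
33 [-0.5  0.5  1. ]
32 [-2.5 -0.9  7.5]
22.0833
[286.6266834  135.36708397] [188.96483612 144.37614123]
```

View pics/c4.png

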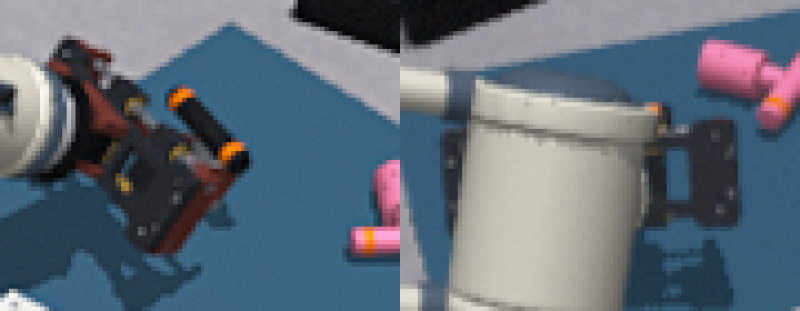

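The tool stands on the mat (contact at grip height 32.6), upright as far as I can see. Release, back off, and check it from the wrist while going above the handle.

Run:
```python
from h import *
d=np.radians;phi=d(-35)
R2=M([np.cos(d(75)),np.sin(d(75)),0],[0,0,1])@K(phi,-1)
Q=np.array([450,270,32.6])
fingers.open_gripper()
ctrl.move_straight(list(Q-R2[:,2]*90),speed=150)
p=Q-R2[:,2]*90
ctrl.move_straight(list(p+[0,0,90]),speed=200)
ctrl.move_pose([450,270,150],[np.pi,0,-0.262])
w=wpic('w5');np.save('w5.npy',w,allow_pickle=True);a=pic('scene','s5')[0];b=pic('side','d5')[0]
print(current_time_s(),proj(w,[450,270,80])/.64*.75)
def c(d): 
    u,v=proj(d,[450,270,40]).astype(int);return cv2.resize(d['img'][v-35:v+35,u-30:u+30,::-1],(200,225),interpolation=3)
cv2.imwrite('pics/c5.png',np.hstack([cv2.resize(w['img'][:,:,::-1],(600,450)),np.vstack([c(a),c(b)])]))
```

```text
26.7333 [303.93567229 234.89309185]
```

View pics/c5.png

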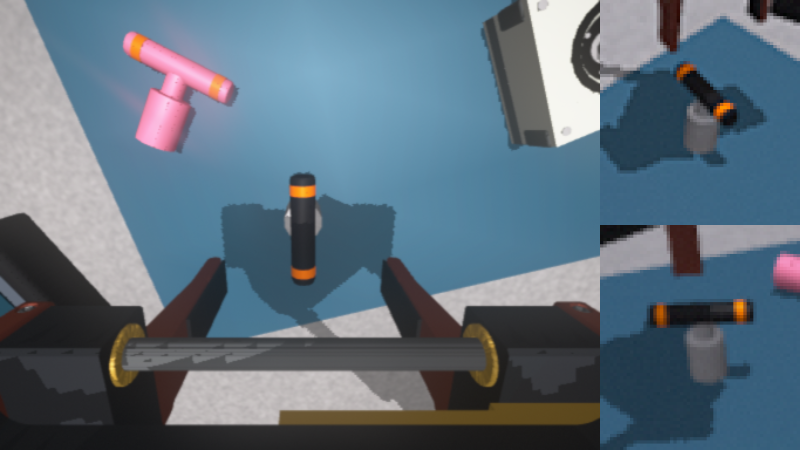

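The tool stands upright. In the wrist view the bar ends are at (303,174) and (303,284), so its centre is about 1-2 mm from nominal and aligned with the fingers. I also locate the cap in the recess from the scene and side images.

Run:
```python
from h import *
w=np.load('w5.npy',allow_pickle=True).item();k=512/600
q=[px(w,303*k,v*k,71) for v in(174,284)];print(np.round(q,1));c=sum(q)/2;print(c)
for n in('scene3','side3'):
    d=np.load(n+'.npy',allow_pickle=True).item();P=proj(d,[526,15.3,69])
    for g in green(d)[:] :
        if np.hypot(*(g[0]-P))<12: print(n,g,P,px(d,*g[0],69))
x,y=c[:2]
o=[np.pi,0,-0.262]
ctrl.move_straight([x,y,100],speed=150);f0=np.array(current_force())
ctrl.move_straight([x,y,53],speed=60);print((np.array(current_force())-f0).round(1))
fingers.close(60);print(current_width(),(np.array(current_force())-f0).round(1))
ctrl.move_straight([x,y,160],speed=120)
print(current_width(),(np.array(current_force())-f0).round(1),current_time_s())
```

```text
[[494.6 258.8  71. ]
 [404.6 283.   71. ]]
[449.58591686 270.87516472  71.        ]
side3 (array([239.4, 189.2]), np.int32(46), array([237, 185,   6,   9], dtype=int32)) [240.06323229 189.06100947] [524.25656239  15.37608254  69.        ]
[-0.5  0.4 -0.3]
18.918391000804434 [-0.   0.9  0.8]
19.310628374172847 [-0.3  1.  -3.3] 30.2667
```

Run:
```python
from h import *
x,y=525.8,15.3;o=[np.pi,0,-0.262]
ctrl.move_pose([x,y,160],o)
ctrl.move_straight([x,y,135],speed=100);ctrl.wait(.1)
f0=np.mean([current_force() for _ in range(3)],0);print(f0.round(1))
for z in list(range(131,102,-2)):
    ctrl.move_straight([x,y,z],speed=50);f=np.array(current_force())-f0
    print(z,f.round(1),end=' ')
    if f[2]>5 or np.hypot(*f[:2])>5:print('STOP');break
print(current_eef_pos(),current_width(),current_time_s())
```

```text
[ 0.5  0.4 -3.2]
131 [-0.5  0.2  0.5] 129 [-0.2 -0.   0.4] 127 [ 0.1 -1.2  0.2] 125 [-0.9 -0.7  0.9] 123 [-0.4  0.   0.7] 121 [-1.  -0.3  0.7] 119 [-0.7 -0.2  0.8] 117 [ 0.5 -0.5  0.8] 115 [-1.  -0.4  0.9] 113 [-0.9 -1.1  0.6] 111 [-0.6 -0.7  0.9] 109 [-0.3 -1.1  0.3] 107 [-0.8  0.4  0.7] 105 [-0.6 -0.8  0.2] 103 [-1.2 -0.1  0.3] [525.68355172  15.31385641 102.77334505] 19.074535105623482 35.5583
```

The sleeve went over the barrel freely. Now press.

```bash
cat > press.py <<'E'
from h import *
x,y=525.8,15.3;f0=np.array([-.1,0,-2.7])
z=102
while z>=83:
    ctrl.move_straight([x,y,z],speed=25);ctrl.wait(.05)
    f=np.array(current_force())-f0;p=current_eef_pos()
    print(z,round(p[2],2),f.round(1),round(current_width(),1))
    if f[2]>21 or (z<91 and f[2]>16.5) or np.hypot(*f[:2])>10:print('STOP');break
    z-=1 if z>91 else .5
print(current_moment(),current_time_s())
E
python3 press.py
```

```text
102 101.97 [-0.4 -0.3  0.1] 19.0
101 100.97 [0.5 1.4 0.3] 18.6
100 99.95 [ 0.3  0.4 -0.6] 18.9
99 98.92 [0.5 0.9 0.1] 19.1
98 98.02 [ 0.8  0.5 -0.2] 18.9
97 97.41 [0.1 0.9 3. ] 19.0
96 96.56 [0.  0.4 5.6] 18.9
95 95.28 [0.3 0.3 6.4] 18.8
94 94.13 [0.8 0.1 6.8] 18.9
93 93.14 [ 1.1 -0.2  7.7] 18.7
92 92.18 [0.4 0.2 7.5] 18.9
91 90.43 [-0.1  0.5  4.2] 18.9
90.5 89.96 [1.3 1.4 2.3] 18.9
90.0 89.61 [ 0.3 -0.1  1.7] 18.6
89.5 89.31 [0.8 0.  1.5] 18.7
89.0 88.79 [0.5 0.4 1.8] 18.8
88.5 88.09 [ 0.8 -0.3 -0.1] 18.7
88.0 87.74 [-0.   0.5  0.8] 19.0
87.5 87.48 [ 0.1 -0.5  0.6] 18.9
87.0 87.0 [-1.1  0.4 -0.1] 19.0
86.5 86.5 [-0.3 -0.  -0.6] 19.1
86.0 85.99 [-0.1 -0.4  0.3] 18.8
85.5 85.89 [ 0.1 -0.5  3.1] 18.8
85.0 85.72 [-2.1  0.1  7.6] 18.8
84.5 85.56 [-1.4 -0.2  8.8] 18.9
84.0 85.32 [-2.2  0.1  9.9] 18.6
83.5 85.1 [-2.5 -0.6 10.1] 18.9
83.0 84.85 [-2.7 -0.4 12.3] 18.8
[ 0.01318118  0.52961293 -0.03848398] 43.9583
```

Catches passed around z=91 and the sprung seat is felt from 86. Continue to about 18 N.

```bash
sed -e 's/^z=102/z=82.5/' -e 's/z>=83/z>=78/' -e 's/16.5/17/' press.py > p2.py; python3 p2.py
```

```text
82.5 84.68 [-2.5 -0.8 13.5] 19.0
82.0 84.43 [-3.2 -1.  13.8] 18.8
81.5 84.21 [-4.1 -0.5 16.2] 18.6
81.0 84.0 [-3.4 -0.  15.2] 18.9
80.5 83.79 [-4.1 -0.3 16.5] 18.7
80.0 83.57 [-4.2  0.3 18.5] 19.0
STOP
[-0.01677402  0.88734933  0.00175233] 45.7583
```

The slope is 5 N/mm at 18.5 N, so about 1.7 mm past home. Now I withdraw straight up, go to the standing spot, and look before setting the tool down.

Run:
```python
from h import *
x,y=525.8,15.3
ctrl.move_straight([x,y,95],speed=40);print(current_eef_pos(),current_force())
ctrl.move_straight([x,y,155],speed=120);print(current_force())
ctrl.move_pose([449.6,270.9,100],[np.pi,0,-0.262])
a=pic('scene','s6')[0];b=pic('side','d6')[0];print(current_time_s())
for n,d in(('sc',a),('si',b)):
    print(n,'home',proj(d,[526,15.3,65]).round(1),'catch',proj(d,[526,15.3,78]).round(1),[g for g in green(d) if np.hypot(*(g[0]-proj(d,[526,15.3,60])))<20])
def c(d,P,r,s): 
    u,v=proj(d,P).astype(int);return cv2.resize(d['img'][v-r:v+r,u-r:u+r,::-1],(s,s),interpolation=3)
H=[526,15.3,58];Q=[450,270,60]
cv2.imwrite('pics/c6.png',np.vstack([np.hstack([c(a,H,25,300),c(b,H,25,300)]),np.hstack([c(a,Q,40,300),c(b,Q,40,300)])]))
```

```text
[525.44126603  15.30078914  94.04461665] [-0.42160627 -0.58717857 -2.93882391]
[ 0.43069686  0.31617645 -2.39924542]
48.0917
sc home [246.9 182.9] catch [246.9 179.9] []
si home [240.1 190.2] catch [240.  186.5] [(array([239.5, 192.5]), np.int32(44), array([237, 189,   6,   8], dtype=int32))]
```

View pics/c6.png

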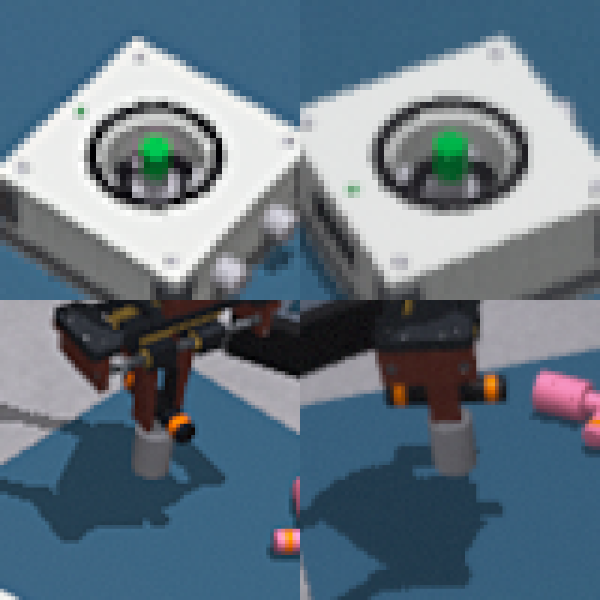

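The adapter is down and upright in the recess: the cap top dropped 4 px in the side view (185 to 189), where 13 mm predicts 3.7 px. The tool is held upright, so I set it down.

Run:
```python
from h import *
x,y=449.6,270.9
ctrl.move_straight([x,y,60],speed=80);ctrl.wait(.1);f0=np.array(current_force())
z=57.
while z>48:
    ctrl.move_straight([x,y,z],speed=25);f=np.array(current_force())-f0;print(z,f.round(1))
    if f[2]>3:break
    z-=1
fingers.open_gripper();ctrl.wait(.2)
ctrl.move_straight([x,y,140],speed=100);print(current_time_s())
a=pic('scene','s7')[0];b=pic('side','d7')[0];w=wpic('w7')
ref=wpose(np.load('w5.npy',allow_pickle=True).item(),[0]*3,[0]*3)
# compare with pictures of the tool standing before (s5,d5) 
for n,d in(('s',a),('d',b)):
    o=cv2.imread(f'pics/{n}5.png')[:,:,::-1];u,v=proj(d,[450,270,40]).astype(int)
    print(n,[cv2.matchTemplate(d['img'][v-30:v+30,u-30:u+30].copy(),o[v-22:v+22,u-18:u+18].copy(),cv2.TM_CCOEFF_NORMED).max()])
def bar(i):
    h=cv2.cvtColor(i,cv2.COLOR_RGB2HSV);m=cv2.inRange(h,(8,170,120),(18,255,255));n,l,s,c=cv2.connectedComponentsWithStats(m);return [(c[k].round(0).tolist(),int(s[k,4])) for k in range(1,n) if s[k,4]>30]
print(bar(w['img']),bar(cv2.imread('pics/w5.png')[:,:,::-1].copy()))
```

```text
57.0 [ 0.9 -0.3 -1. ]
56.0 [-0.1  0.2  0.6]
55.0 [ 0.7 -0.6 -0.1]
54.0 [ 0.6 -0.7 -0.3]
53.0 [ 0.3 -0.5  0.1]
52.0 [-2.3 -1.8  6.3]
52.7333
s [np.float32(0.96381485)]
d [np.float32(0.9625344)]
[([111.0, 35.0], 180), ([252.0, 164.0], 81), ([265.0, 164.0], 82), ([259.0, 238.0], 162)] [([116.0, 39.0], 163), ([252.0, 163.0], 76), ([264.0, 163.0], 78), ([259.0, 233.0], 154)]
```

The tool stands as before: template match is 0.96 in both views, and the orange bands are at the expected pixels. The gripper is clear, so I hand in.

```bash
python3 -c "
from station import *
print(finish_job(),current_time_s())"
```

```text
the job is handed in; nothing more can be done
the job is handed in; nothing more can be done
```

I pressed the green-capped adapter home with the seating tool (18.5 N, about 1.7 mm past home by the force slope), stood the tool upright on the mat clear of the head, and handed the job in at about 53 s; the bystanders were not handled.

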